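# Pin a floating specimen carrier into line on a microscope stage

### The arm

A 6-joint arm with a two-finger parallel gripper is mounted at the origin on the work surface. World frame = base frame: x ahead of the robot, y to its left, z up, the work surface at z = 0. Lengths are in m, angles in rad, forces in N, time in s.
With the tool pointing down it reaches from about 0.15 to 0.775 m from the base axis. Payload 6.1 kg.
Tool frame: the origin (TCP) lies midway between the tips of the shut fingers; the grasp point (between the pads) lies 19 mm behind it (bot.hold_point_z is the distance from the TCP to the grasp point, in m); z points along the fingers, y is the direction in which the jaws open and shut (so a half turn about z gives the same grasp; the last joint's range is limited). The gripper opens to 85 mm and grips with 20 to 120 N. Pads are 22 mm wide; open, the fingers measure 114 mm over their backs; the gripper's body (76 mm by 85 mm) begins 54 mm behind the grasp point. The pads swing forward as they close: fully open they stand 13 mm farther back than shut.
Start: joints at [1.281, 0.126, -0.04, 1.405, 0, 1.571], TCP at [0.15, 0.503, 0.197] pointing down, gripper open.
Joint ranges: [-2.72, 2.72], [-0.95, 1.95], [-1.27, 1.35], [-1.78, 2.02], [-1.46, 1.47], [-3.14, 3.14]. Speed limits (rad/s): [2.39, 2.39, 3.01, 3.14, 3.14, 3.14].

### API

Orientations are given as a unit quaternion [x, y, z, w].
In Python, from bench import bot gives the robot as it stands.
- The arm moves only by the shell command python3 -m jog 'ROWS' [FORCE]. ROWS is JSON, a list of rows, each an object of numbers: "dx", "dy", "dz": the shift along the tool's x, y, z in m; "turn": the turn about the tool's z in degrees; "grip": the gripper's target within -1 to 1 (fully open at 1, half-way at 0, shut at -1). In form: [{"dx": .., "dy": .., "dz": .., "turn": .., "grip": ..}, ...]. A call has exactly 10 rows; each row shifts and turns the commanded pose from where the row before left it, along the tool's axes as they then stand; what a row does not reach is not made up. A row lasts 1/8 s, in which the tool goes at most 62.5 mm and 10.7 degrees, less where a joint would pass 70% of its speed; a pose out of reach is approached as far as the arm can. A call is refused whole if a number of a shift passes 0.0625 or a number of a turn 10.7, either way. A call with a gripper value outside its range is refused whole. The fingers move at their own pace and stop on an object; FORCE is the grip in N (left out, the last holds). Time passes only in rows, so rows that do not move let the fingers close, or fill a call up. It gives the time, the measured TCP pose, the force and the opening at its end, in the units of the state.
- bot.read_state(): the state, without advancing time (a new reading comes with each control period).
- bot.grab_frame(name): name is "scene" or "top" or "wrist"; returns (picture, depth): 384x512x3 uint8, blue, green, red; 384x512 float32, m along the optical axis (not along the pixel's ray), 0 where there is no reading.
- bot.camera_info(name): a dict with "fov_y" (degrees; the focal length in pixels is half the picture's height over the tangent of half this angle, whatever the lens; pixels are square), "cx", "cy" (the principal point, pixels), "dist_coeffs" ([k1, k2, p1, p2, k3] as OpenCV has them; the pictures are not rectified), "xyz" and "attitude" of the camera in the world; the wrist camera has in their place "T_tool_cam" (4x4, takes a point from camera to tool coordinates, whose origin is the TCP and whose axes are the flange's). Camera axes: x right, y down, z forward; pixel columns grow to the right and rows downward; lengths in m; the calibration is good to about 2 mm. A picture is of the moment at which its call begins: read the wrist's pose just before it. camera_info takes no time and is no camera call.
- bot.finish_job(): hands the job in, once; it reports no verdict.
Trained networks look in the newest picture that a camera, given by its name, has taken for a name from the list of things; names that differ only in an ending like _2 or _b are one class to them, and where a whole thing is asked for, a point or a joint stands for the part that bears it (a point fixed in the world has none). Each returns a list of dicts, best first, with "conf" (0 to 1); they miss things now and then, are a little off and sometimes report something else, mostly with a low value. They report only what shows in the picture. A call takes as long as a camera call. They do not tell look-alikes from the thing itself.
- bot.find_in(label, camera): "bbox" ([left, top, width, height] in pixels, round what is visible of it).
- bot.tip_of(label, camera): "centre" ([column, row] in pixels: a listed point, or the origin of a listed thing).
The state is a dict: "t": time; "q": joint angles; "dq": joint speeds; "joint_efforts": joint torques, N m; "eef_pos": TCP position; "tcp_rot": TCP orientation; "wrist_force": force on the tool from outside, world axes, zero at the start; "moment": the same for the moment, N m; "width": finger opening in m.
Only numpy, scipy, OpenCV 4.12 (cv2) and the standard library are available. Lean on these libraries where they do the work, as an engineer would, in place of code of your own. Each camera call takes 0.05 s, during which the arm holds its last target.

### The job

Take the square-headed tapered alignment pin out of the pin stand and drive it down through the hole of the aluminium carrier plate into the hidden socket of the stage below, so that it pulls the shifted carrier into line; push it fully home, upright with its collar flat on the carrier, and let go. Feel your way and be gentle: the pin must never bear on the carrier or stage with more than about 25 N. Leave the two round-headed plug gauges in the stand, and the blower and swab pot where they are.

Things in the scene. Friction and masses are not known exactly. Their poses are not given: they have to be found in the camera images.
- pin: steel alignment pin, about 0.2 kg, upright in the stand. From the top: square head 20 x 20 mm, 40 mm high; collar 32 mm across, 5 mm thick; shank 20 mm in diameter, 22 mm long; cone 30 mm long down to a flat tip 5 mm across. Origin in the middle of the head, collar's underside 25 mm and tip 77 mm below it. z up along the pin, x and y square to it. Fully home, the origin is 25 mm above the carrier's top
- stand: fixed grey open pin stand, foot 70 x 210 mm, top plate 50 x 200 x 12 mm, its top 75 mm above the table, with three 22.5 mm holes 62 mm apart in a row along its y axis, in which the pin and plug gauges hang by their collars. Origin in the middle of its underside
- carrier_hole (a point): centre of the mouth of the 21 mm round hole in the top face of the aluminium carrier plate (150 x 110 x 12 mm, top 64 mm above the table, glass window beside the hole). z up, x towards the window. The plate cannot lift or turn but slides several mm either way along x and y against about 4 N of dry friction each
- stage: fixed black slab under the carrier, 240 x 200 x 52 mm, handwheels on two sides, a steel strip along each long side of the carrier; origin in the middle of its underside. Its vertical socket is hidden under the carrier: 21 mm in diameter, 44 mm deep, its centre at first 5 to 7 mm off the carrier hole's in an unknown direction, to be found by feel
- plug1: straight plug gauge with a round head (22 mm across, 40 mm high), collar as on the pin, straight shank 20 mm in diameter; in the stand, to be left. Origin in the middle of the head
- plug2: the same with a thinner shank of 14 mm; in the stand, to be left. Origin in the middle of the head
- blower: dark rubber air blower standing upright, 54 mm across, 105 mm high, to be left; origin in the middle of its underside
- pot: clear open pot of swabs, 60 mm across, 60 mm high, to be left; origin in the middle of its underside
Mind the look-alikes: they are no part of the job. Leave any green look-alike of the pin alone.

How it is judged:
By the outcome, as a careful person would: the job done as asked, in the order asked, and still so for the second after the job is handed in, with the robot touching nothing.
It also fails if it takes over 72 s, if anything falls off the work surface, if the arm or the gripper's body presses on something with over 40 N, if the wrist force passes 120 N, or if a joint passes its speed limit or range.

## Working session

There is one attempt and no reset: what is moved stays moved. The work goes in short steps, Python scripts to look and compute and a shell command to move; the robot and the scene stay as the last step left them, time stands still between calls to the robot, and variables do not carry over. Pictures are saved under pics/ and viewed, and the job is handed in when it is done.

```bash
ls; mkdir -p pics
python3 - <<'E'
from bench import bot
import cv2
print(bot.read_state()); print(bot.hold_point_z)
for n in ["scene","top","wrist"]:
    print(n,bot.camera_info(n))
for n in ["scene","top"]:
    p,d=bot.grab_frame(n); cv2.imwrite(f"pics/{n}0.png",p)
    import numpy as np; np.save(f"pics/{n}0.npy",d)
    for l in ["pin","stand","carrier_hole","stage","plug1","plug2"]:
        print(n,l,bot.tip_of(l,n)[:3])
print(bot.read_state()['t'])
E
```

```text
pics
{'t': 0.0, 'q': array([ 1.28099179e+00,  1.26394010e-01, -4.06217757e-02,  1.40538926e+00,
       -1.13241514e-05,  1.57080046e+00]), 'dq': array([ 9.39265170e-04, -3.25913595e-04, -4.28840662e-05,  6.06995042e-05,
       -2.86466605e-04,  1.10879088e-03]), 'joint_efforts': array([ 1.43296809e-03, -4.35916865e+01,  3.52921522e+01,  1.71855418e-02,
        6.71384373e-05, -4.38746980e-06]), 'eef_pos': array([0.14989756, 0.50266159, 0.19581486]), 'tcp_rot': array([ 1.44397718e-01,  9.89519405e-01, -7.96747113e-04, -1.10541615e-04]), 'wrist_force': array([ 0.25666938, -0.68472907,  0.4752721 ]), 'moment': array([-0.00656406,  0.01704272, -0.00204763]), 'width': 0.08533003465014259}
0.0187
scene {'fov_y': 43.02899434276495, 'cx': 253.4754965789883, 'cy': 189.24959273297475, 'dist_coeffs': array([0.05125945, 0.        , 0.        , 0.        , 0.        ]), 'xyz': array([ 1.19349903, -0.08136309,  0.96177872]), 'attitude': array([ 0.69207726,  0.66209878, -0.19285062, -0.21322034])}
top {'fov_y': 43.94628550888312, 'cx': 257.2823028190923, 'cy': 196.75152191577732, 'dist_coeffs': arr
[... 1026 characters left out ...]
onf': 0.79}]
scene plug1 [{'centre': [148.9, 166.6], 'conf': 0.69}, {'centre': [176.9, 161.1], 'conf': 0.48}]
scene plug2 [{'centre': [148.9, 166.6], 'conf': 0.69}, {'centre': [176.9, 161.1], 'conf': 0.48}]
top pin [{'centre': [285.5, 262.7], 'conf': 0.7}, {'centre': [299.4, 180.5], 'conf': 0.63}, {'centre': [278.2, 204.6], 'conf': 0.63}]
top stand [{'centre': [317.8, 216.4], 'conf': 0.85}]
top carrier_hole [{'centre': [137.2, 214.5], 'conf': 0.94}]
top stage [{'centre': [153.2, 200.0], 'conf': 0.85}]
top plug1 [{'centre': [352.4, 213.3], 'conf': 0.58}, {'centre': [323.8, 214.4], 'conf': 0.48}]
top plug2 [{'centre': [352.4, 213.3], 'conf': 0.58}, {'centre': [323.8, 214.4], 'conf': 0.48}]
0.7
```

View pics/scene0.png

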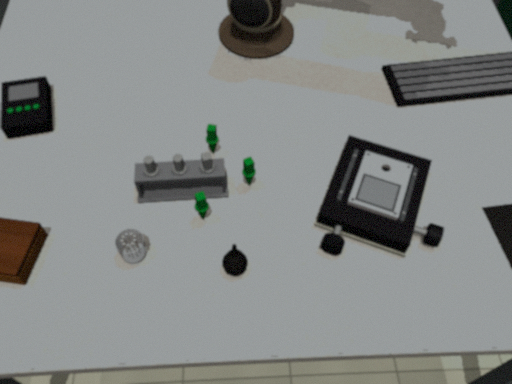

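View pics/top0.png

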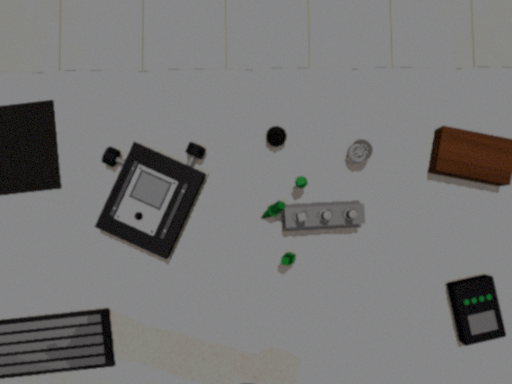

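Run:
```python
import cv2
p=cv2.imread('pics/scene0.png')[120:240,120:300]
cv2.imwrite('pics/s_crop.png',cv2.resize(p,None,fx=4,fy=4,interpolation=cv2.INTER_CUBIC))
p=cv2.imread('pics/top0.png')[160:290,80:380]
cv2.imwrite('pics/t_crop.png',cv2.resize(p,None,fx=2.6,fy=2.6,interpolation=cv2.INTER_CUBIC))
```

```text
(no output)
```

View pics/s_crop.png

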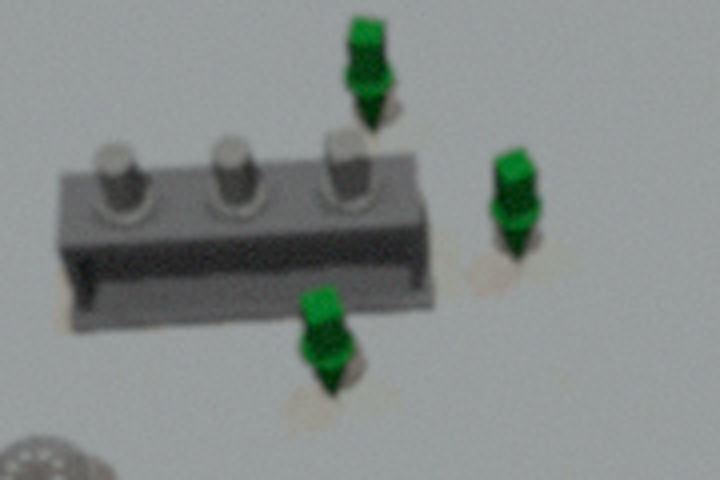

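View pics/t_crop.png

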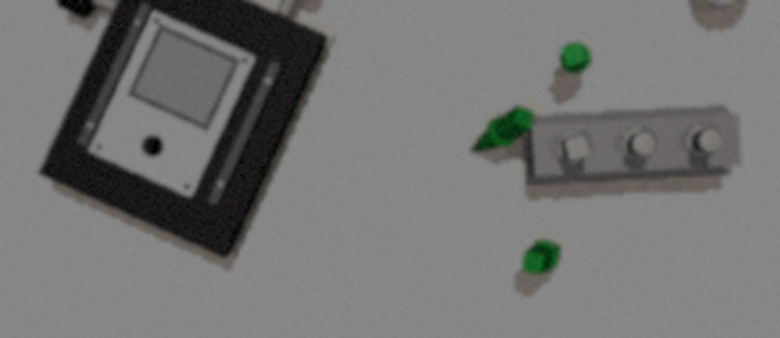

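The pin is the only square head: stand's end at top (301,217) / scene (207,158). Look-alikes and rivals: round plug heads at top (326,215) and (352,213), and green pins at top (300,182), (277,209) and (288,259). Next I'll compute positions.

```bash
cat > h.py <<'E'
from bench import bot
import numpy as np, cv2
from scipy.spatial.transform import Rotation as R
def K(ci):
    f=192/np.tan(np.radians(ci['fov_y']/2)); return np.array([[f,0,ci['cx']],[0,f,ci['cy']],[0,0,1.]])
def pose(n,st=None):
    ci=bot.camera_info(n)
    if 'xyz' in ci: return ci,R.from_quat(ci['attitude']).as_matrix(),np.array(ci['xyz'])
    st=st or bot.read_state(); Rt=R.from_quat(st['tcp_rot']).as_matrix(); T=ci['T_tool_cam']
    return ci,Rt@T[:3,:3],st['eef_pos']+Rt@T[:3,3]
def plane(n,uv,z,st=None):
    ci,Rc,c=pose(n,st)
    p=cv2.undistortPoints(np.array([uv],float).reshape(-1,1,2),K(ci),ci['dist_coeffs']).reshape(-1,2)
    d=np.c_[p,np.ones(len(p))]@Rc.T
    return c+d*((z-c[2])/d[:,2])[:,None]
def proj(n,P,st=None):
    ci,Rc,c=pose(n,st)
    X=(np.atleast_2d(P)-c)@Rc
    return cv2.projectPoints(X,np.zeros(3),np.zeros(3),K(ci),ci['dist_coeffs'])[0].reshape(-1,2)
E
python3 - <<'E'
from h import *
np.set_printoptions(precision=4,suppress=True)
f=lambda n,uv,z:print(n,uv,z,plane(n,uv,z))
f('top',[[301,217],[326,215],[352,213]],.12)
f('scene',[[207,154],[178,157],[149,158.5]],.12)
f('top',[[138.5,215.5]],.064); f('scene',[[385.8,166]],.064)
f('top',[[124,222],[145,180]],.064)
f('top',[[301,182],[277,209],[288,259]],.06)
print(R.from_quat(bot.read_state()['tcp_rot']).as_matrix())
E
```

```text
top [[301, 217], [326, 215], [352, 213]] 0.12 [[ 0.5444 -0.137   0.12  ]
 [ 0.5484 -0.1973  0.12  ]
 [ 0.5524 -0.2601  0.12  ]]
scene [[207, 154], [178, 157], [149, 158.5]] 0.12 [[ 0.5442 -0.1375  0.12  ]
 [ 0.5501 -0.1998  0.12  ]
 [ 0.5519 -0.2615  0.12  ]]
top [[138.5, 215.5]] 0.064 [[0.5534 0.2666 0.064 ]]
scene [[385.8, 166]] 0.064 [[0.5509 0.2664 0.064 ]]
top [[124, 222], [145, 180]] 0.064 [[0.5375 0.3032 0.064 ]
 [0.6429 0.2501 0.064 ]]
top [[301, 182], [277, 209], [288, 259]] 0.06 [[ 0.6333 -0.1445  0.06  ]
 [ 0.5656 -0.0826  0.06  ]
 [ 0.4393 -0.1085  0.06  ]]
[[-0.9583  0.2857  0.    ]
 [ 0.2857  0.9583  0.0001]
 [-0.      0.0001 -1.    ]]
```

```bash
python3 -m jog '[{"dx":-0.04,"dy":-0.0358},{"dx":-0.04,"dy":-0.0358},{"dx":-0.04,"dy":-0.0358},{"dx":-0.04,"dy":-0.0358},{"dx":-0.04,"dy":-0.0358},{"dx":-0.04,"dy":-0.0358},{"dx":-0.04,"dy":-0.0358},{"dx":-0.04,"dy":-0.0358},{"dx":-0.04,"dy":-0.0358},{"dx":-0.04,"dy":-0.0358}]'
python3 -m jog '[{"dx":-0.04,"dy":-0.0358},{"dx":-0.04,"dy":-0.0358},{"dx":-0.04,"dy":-0.0358},{"dx":-0.04,"dy":-0.0358},{"turn":10},{"turn":10},{"turn":10},{"turn":10},{},{}]'
python3 - <<'E'
from h import *
st=bot.read_state(); p,d=bot.grab_frame('wrist'); cv2.imwrite('pics/w1.png',p); np.save('pics/w1.npy',d)
print(st['eef_pos'],R.from_quat(st['tcp_rot']).as_matrix(),st['q'],st['t'])
for l in ["pin","plug1"]: print(bot.tip_of(l,'wrist'))
print(proj('wrist',[0.5444,-.137,.12],st))
E
```

```text
[0.15002239 0.50310661 0.19660921] [[-9.58304883e-01  2.85747704e-01  3.89947431e-05]
 [ 2.85747706e-01  9.58304881e-01  6.22500678e-05]
 [-1.95810387e-05  7.07972023e-05 -9.99999997e-01]] [ 1.28101135e+00  1.25759536e-01 -3.96143189e-02  1.40535167e+00
 -1.95811516e-05  1.57079792e+00] 0.7
[]
[]
[[-40.58894381 502.04487901]]invalid input
invalid input
```

View pics/w1.png

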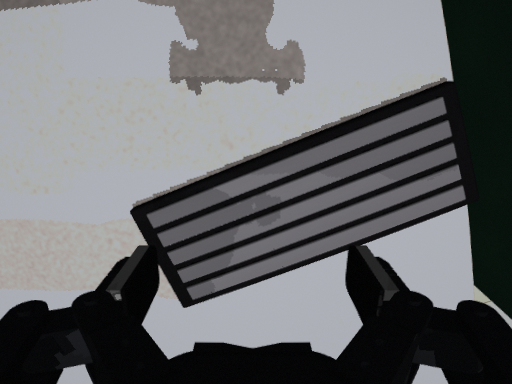

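The wrist view shows only a tray and the fingers, because the arm has not moved: the rows were refused. I'll give all keys.

```bash
python3 -m jog '[{"dx":-0.04,"dy":-0.0358,"dz":0,"turn":0,"grip":1},{"dx":-0.04,"dy":-0.0358,"dz":0,"turn":0,"grip":1},{"dx":-0.04,"dy":-0.0358,"dz":0,"turn":0,"grip":1},{"dx":-0.04,"dy":-0.0358,"dz":0,"turn":0,"grip":1},{"dx":-0.04,"dy":-0.0358,"dz":0,"turn":0,"grip":1},{"dx":-0.04,"dy":-0.0358,"dz":0,"turn":0,"grip":1},{"dx":-0.04,"dy":-0.0358,"dz":0,"turn":0,"grip":1},{"dx":-0.04,"dy":-0.0358,"dz":0,"turn":0,"grip":1},{"dx":-0.04,"dy":-0.0358,"dz":0,"turn":0,"grip":1},{"dx":-0.04,"dy":-0.0358,"dz":0,"turn":0,"grip":1}]'
python3 -m jog '[{"dx":-0.04,"dy":-0.0358,"dz":0,"turn":0,"grip":1},{"dx":-0.04,"dy":-0.0358,"dz":0,"turn":0,"grip":1},{"dx":-0.04,"dy":-0.0358,"dz":0,"turn":0,"grip":1},{"dx":-0.04,"dy":-0.0358,"dz":0,"turn":0,"grip":1},{"dx":0,"dy":0,"dz":0,"turn":10,"grip":1},{"dx":0,"dy":0,"dz":0,"turn":10,"grip":1},{"dx":0,"dy":0,"dz":0,"turn":10,"grip":1},{"dx":0,"dy":0,"dz":0,"turn":10,"grip":1},{"dx":0,"dy":0,"dz":0,"turn":0,"grip":1},{"dx":0,"dy":0,"dz":0,"turn":0,"grip":1}]'
python3 - <<'E'
from h import *
st=bot.read_state(); p,d=bot.grab_frame('wrist'); cv2.imwrite('pics/w2.png',p); np.save('pics/w2.npy',d)
print(st['eef_pos'],R.from_quat(st['tcp_rot']).as_matrix(),st['q'],st['t'])
for l in ["pin","plug1"]: print(bot.tip_of(l,'wrist'))
print(proj('wrist',[0.5444,-.137,.12],st))
E
```

```text
t: 2.1
eef_pos: [0.4318, 0.044, 0.1969]
tcp_rot: [0.145, 0.99, 0.0, 0.0]
wrist_force: [-0.2, 0.3, -0.3]
width: 0.0858
t: 3.35
eef_pos: [0.5434, -0.1372, 0.1966]
tcp_rot: [0.473, 0.881, -0.0, 0.0]
wrist_force: [0.3, 0.7, -0.2]
width: 0.0855
[ 0.54343637 -0.13722444  0.19660828] [[-5.52813375e-01  8.33305089e-01  1.63694559e-05]
 [ 8.33305089e-01  5.52813375e-01 -1.32354416e-05]
 [-2.00784150e-05  6.32402175e-06 -1.00000000e+00]] [-2.47336703e-01  1.93700353e-01  4.08416991e-02  1.41791856e+00
 -8.82504675e-06  7.37722987e-01] 3.35
[{'centre': [364.6, 156.0], 'conf': 0.89}, {'centre': [254.1, 185.2], 'conf': 0.85}, {'centre': [320.8, 166.0], 'conf': 0.7}, {'centre': [209.4, 19.5], 'conf': 0.67}]
[{'centre': [219.7, 240.6], 'conf': 0.82}, {'centre': [192.1, 289.7], 'conf': 0.7}]
[[252.98682211 188.07264054]]
```

View pics/w2.png

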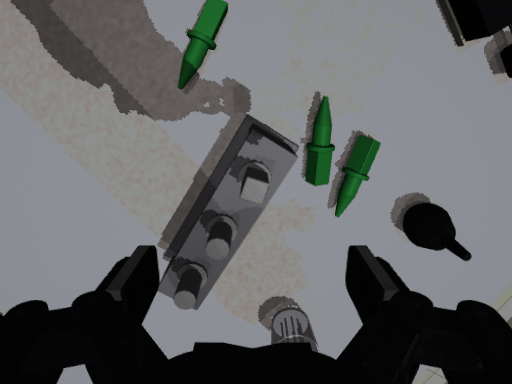

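The square head is at (256,182), with the round plugs at (220,237) and (189,290). Green pins lie or stand at (320,140), (357,175) and (203,42). I'll crop to get the head's yaw.

Run:
```python
import cv2
p=cv2.imread('pics/w2.png')[140:270,190:320]
cv2.imwrite('pics/w2c.png',cv2.resize(p,None,fx=4.6,fy=4.6,interpolation=cv2.INTER_CUBIC))
```

```text
(no output)
```

View pics/w2c.png

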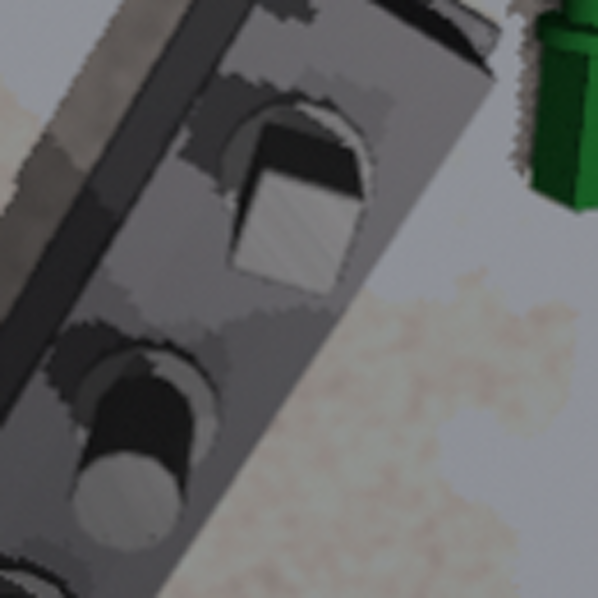

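Run:
```python
from h import *
st=bot.read_state()
c=np.array([[265,172],[362,205],[325,292],[233,265]])/4.6+[190,140]-.4
P=plane('wrist',c,.12,st); print(P,P.mean(0)); Rt=R.from_quat(st['tcp_rot']).as_matrix()
for i in range(4):
    e=P[(i+1)%4]-P[i]; a=np.degrees(np.arctan2(*(Rt.T@e)[[1,0]])); print(np.linalg.norm(e),a%90, np.degrees(np.arctan2(e[1],e[0]))%90)
o=np.array([[129,502]])/4.6+[190,140]-.4
print(plane('wrist',o,.12,st)); print(Rt.T@(P.mean(0)-st['eef_pos']))
```

```text
[[ 0.53534735 -0.13178279  0.12      ]
 [ 0.55299813 -0.12735576  0.12      ]
 [ 0.55662051 -0.1445146   0.12      ]
 [ 0.53999243 -0.14935982  0.12      ]] [ 0.54623961 -0.13825324  0.12      ]
0.018197487438126894 19.3951947952346 14.080018623682188
0.017537025752004602 21.55460397999576 11.920609512092199
0.01731962665315594 17.22972925981331 16.24548416238619
0.018180450687774095 18.67210627216097 14.803107215777985
[[ 0.54915474 -0.19988543  0.12      ]]
[-0.00238825  0.00175842  0.07661363]
```

Run:
```python
from h import *
st=bot.read_state(); d=np.load('pics/w2.npy'); ci,Rc,c=pose('wrist',st)
for u,v in [(254,190),(217,248),(258,182),(270,215)]:
    z=np.median(d[v-2:v+3,u-2:u+3]); p=cv2.undistortPoints(np.array([[[u,v]]],float),K(ci),ci['dist_coeffs'])[0,0]
    print(u,v,z,c+Rc@(np.r_[p,1]*z))
print(cv2.minAreaRect(np.array([[265,172],[362,205],[325,292],[233,265]],np.float32)))
```

```text
254 190 0.2649957 [ 0.54589781 -0.13774548  0.12071736]
217 248 0.2807448 [ 0.54826608 -0.19945228  0.12028781]
258 182 0.26353288 [ 0.54493862 -0.1304126   0.1202279 ]
270 215 0.40007168 [ 6.00967827e-01 -1.83730120e-01  4.15408330e-04]
((297.5, 234.99998474121094), (102.80134582519531, 98.35081481933594), 18.788619995117188)
```

Depth confirms the head top at z=0.120 (expected 0.120) and x, y ≈ (0.5455, -0.138), with yaw 14°. The choice is the square grey pin. Descending, then gripping.

```bash
python3 -m jog '[{"dx":0,"dy":0,"dz":0,"turn":9.8,"grip":1},{"dx":0,"dy":0,"dz":0,"turn":9.7,"grip":1},{"dx":-0.001,"dy":0.002,"dz":0.02,"turn":0,"grip":1},{"dx":0,"dy":0,"dz":0.03,"turn":0,"grip":1},{"dx":0,"dy":0,"dz":0.03,"turn":0,"grip":1},{"dx":0,"dy":0,"dz":0.02,"turn":0,"grip":1},{"dx":0,"dy":0,"dz":0.011,"turn":0,"grip":1},{"dx":0,"dy":0,"dz":0,"turn":0,"grip":0.3},{"dx":0,"dy":0,"dz":0,"turn":0,"grip":-0.2},{"dx":0,"dy":0,"dz":0,"turn":0,"grip":-0.4}]' 100
python3 -m jog '[{"dx":0,"dy":0,"dz":0,"turn":0,"grip":-0.5},{"dx":0,"dy":0,"dz":0,"turn":0,"grip":-0.55},{"dx":0,"dy":0,"dz":0,"turn":0,"grip":-0.7},{"dx":0,"dy":0,"dz":0,"turn":0,"grip":-1},{"dx":0,"dy":0,"dz":0,"turn":0,"grip":-1},{"dx":0,"dy":0,"dz":-0.0005,"turn":0,"grip":-1},{"dx":0,"dy":0,"dz":-0.0005,"turn":0,"grip":-1},{"dx":0,"dy":0,"dz":-0.0005,"turn":0,"grip":-1},{"dx":0,"dy":0,"dz":0,"turn":0,"grip":-1},{"dx":0,"dy":0,"dz":0,"turn":0,"grip":-1}]' 100
python3 - <<'E'
from h import *
st=bot.read_state(); print(st)
E
```

```text
t: 4.75
eef_pos: [0.5463, -0.1379, 0.0866]
tcp_rot: [0.616, 0.787, 0.0, 0.001]
wrist_force: [0.1, 0.5, 0.6]
width: 0.0323
t: 6.0
eef_pos: [0.5456, -0.1377, 0.0871]
tcp_rot: [0.616, 0.787, -0.0, -0.0]
wrist_force: [0.2, -0.1, -0.1]
width: -0.0001
{'t': 6.0, 'q': array([-2.47290263e-01,  2.17714532e-01, -1.69973486e-01,  1.18311807e+00,
       -5.34960179e-06,  1.08106180e+00]), 'dq': array([-0.00040953,  0.00096508,  0.00031312,  0.00082916,  0.00041445,
       -0.0010106 ]), 'joint_efforts': array([-1.73412125e-03, -4.87519598e+01,  3.45314598e+01,  1.56400714e-03,
       -2.91838578e-04,  2.55036099e-05]), 'eef_pos': array([ 0.54560194, -0.13774312,  0.08709881]), 'tcp_rot': array([ 6.16410527e-01,  7.87424957e-01, -4.42085890e-06, -3.37708179e-06]), 'wrist_force': array([ 0.23258721, -0.11494597, -0.1489917 ]), 'moment': array([0.0368819 , 0.00328421, 0.04898908]), 'width': -0.00011986058557990277}
```

Run:
```python
from h import *
out=[]
for n in ['wrist','scene','top']:
    p,d=bot.grab_frame(n); cv2.imwrite(f'pics/{n}3.png',p)
p=cv2.imread('pics/scene3.png')[110:240,110:300]
cv2.imwrite('pics/s3c.png',cv2.resize(p,None,fx=4,fy=4))
```

```text
(no output)
```

View pics/wrist3.png

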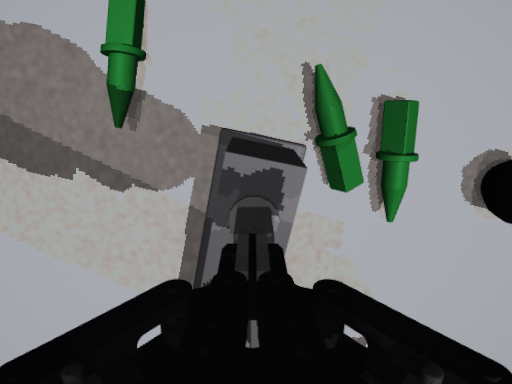

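View pics/s3c.png

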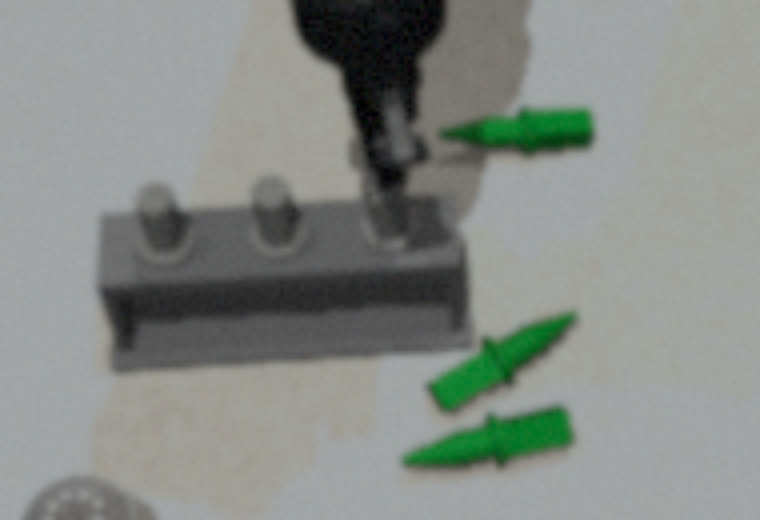

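Run:
```python
from h import *
st=bot.read_state()
w=cv2.imread('pics/wrist3.png'); s=cv2.imread('pics/scene3.png'); t=cv2.imread('pics/top3.png')
P=[[.5456,-.1377,.12],[.5456,-.1377,.08],st['eef_pos']]
for n in ['wrist','scene','top']: print(n,proj(n,P,st))
a=cv2.resize(w[170:320,180:330],None,fx=2.6,fy=2.6,interpolation=cv2.INTER_CUBIC)
b=cv2.resize(s[120:185,180:245],(390,390),interpolation=cv2.INTER_CUBIC)
cv2.imwrite('pics/c3.png',np.clip(np.hstack([a,b]).astype(float)*1.8,0,255))
```

```text
wrist [[252.55009039 250.13302884]
 [252.42166542 219.71777484]
 [252.46438591 224.26104025]]
scene [[206.91666642 154.52074279]
 [208.0748146  165.43851461]
 [207.86740203 163.56255589]]
top [[301.28501323 216.49110383]
 [299.6745186  216.58077649]
 [299.95845848 216.55768541]][ WARN:0@0.140] global loadsave.cpp:1063 imwrite_ Unsupported depth image for selected encoder is fallbacked to CV_8U.
```

View pics/c3.png

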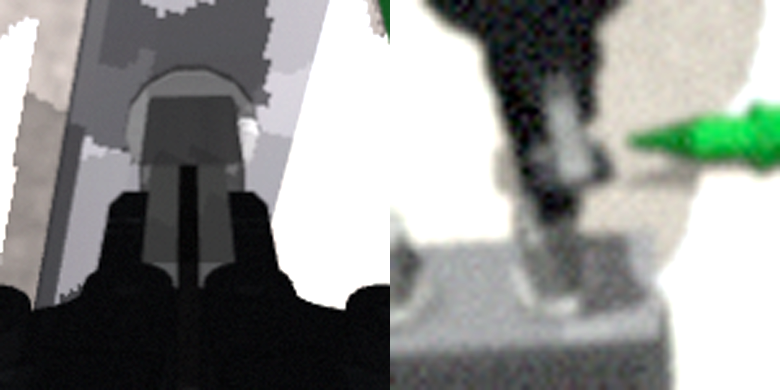

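View pics/top3.png

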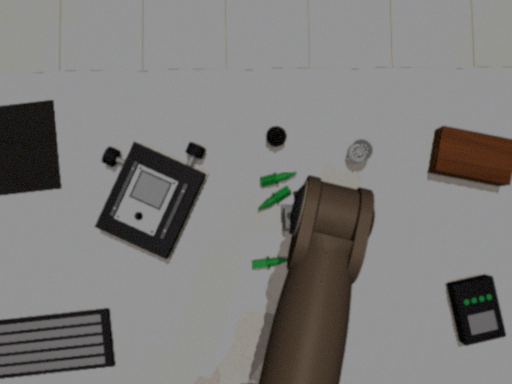

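In the wrist crop the pale head top sits between the black fingers, yet the width reads 0. I'll lift a few cm and look to decide.

```bash
python3 -m jog '[{"dx":0,"dy":0,"dz":-0.003,"turn":0,"grip":-1},{"dx":0,"dy":0,"dz":-0.005,"turn":0,"grip":-1},{"dx":0,"dy":0,"dz":-0.01,"turn":0,"grip":-1},{"dx":0,"dy":0,"dz":-0.015,"turn":0,"grip":-1},{"dx":0,"dy":0,"dz":-0.015,"turn":0,"grip":-1},{"dx":0,"dy":0,"dz":-0.015,"turn":0,"grip":-1},{"dx":0,"dy":0,"dz":-0.015,"turn":0,"grip":-1},{"dx":0,"dy":0,"dz":-0.01,"turn":0,"grip":-1},{"dx":0,"dy":0,"dz":0,"turn":0,"grip":-1},{"dx":0,"dy":0,"dz":0,"turn":0,"grip":-1}]' 100
python3 - <<'E'
from h import *
st=bot.read_state(); print(st['wrist_force'],st['moment'])
w,dw=bot.grab_frame('wrist'); s,_=bot.grab_frame('scene')
a=cv2.resize(w[110:370,130:390],(390,390),interpolation=cv2.INTER_CUBIC)
b=cv2.resize(s[110:210,160:260],(390,390),interpolation=cv2.INTER_CUBIC)
np.save('pics/w4.npy',dw);cv2.imwrite('pics/c4.png',np.clip(np.hstack([a,b]).astype(float)*1.8,0,255).astype(np.uint8))
E
```

```text
t: 7.4
eef_pos: [0.5454, -0.1377, 0.1746]
tcp_rot: [0.616, 0.787, -0.0, -0.0]
wrist_force: [-0.8, 0.3, -0.8]
width: -0.0001
[-0.76308267  0.29254581 -0.81891849] [-0.03394816 -0.00501488  0.02392874]
```

View pics/c4.png

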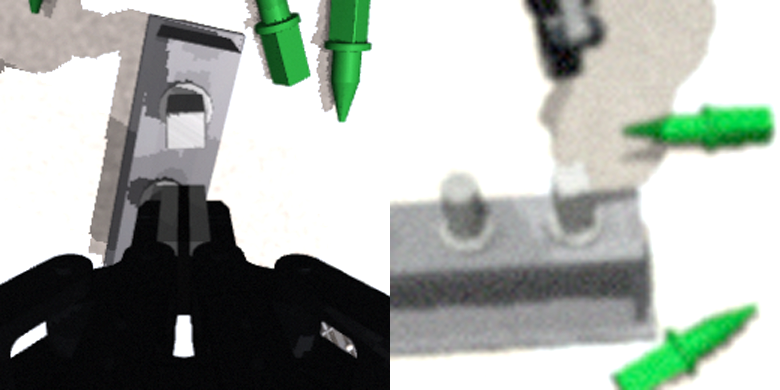

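Run:
```python
from h import *
st=bot.read_state(); d=np.load('pics/w4.npy'); ci,Rc,c=pose('wrist',st); Rt=R.from_quat(st['tcp_rot']).as_matrix()
for u,v in [(245,238),(259,238),(245,250),(259,250),(245,262),(252,193),(225,250),(280,250),(252,233)]:
    z=d[v,u]; p=cv2.undistortPoints(np.array([[[u,v]]],float),K(ci),ci['dist_coeffs'])[0,0]
    P=c+Rc@(np.r_[p,1]*z); print(u,v,z,P,Rt.T@(P-st['eef_pos']))
for z in [.17,.18,.19,.2,.21]: print(z,proj('scene',[*st['eef_pos'][:2],z]))
```

```text
245 238 0.1460827 [ 0.53909026 -0.12684986  0.21855628] [ 0.01195895 -0.00344751 -0.04419348]
259 238 0.1462615 [ 0.54524666 -0.12540834  0.2183873 ] [ 0.01187948  0.00287508 -0.04403163]
245 250 0.13469021 [ 0.53930849 -0.12668068  0.23042555] [ 0.01207807 -0.00320832 -0.05606295]
259 250 0.13413973 [ 0.54489699 -0.1250352   0.23091778] [ 0.0123334   0.00261125 -0.05656154]
245 262 0.12491186 [ 0.53949468 -0.12653341  0.24061244] [ 0.01218258 -0.00300362 -0.06625002]
252 193 0.24244064 [ 0.5443179  -0.13514086  0.12069161] [ 0.00259484 -0.00025474  0.05366193]
225 250 0.14229716 [ 0.53144862 -0.13229535  0.22356505] [ 0.00851137 -0.012179   -0.0491946 ]
280 250 0.1421918 [ 0.55493811 -0.12644258  0.22363942] [ 0.008551    0.01202854 -0.04929605]
252 233 0.30225748 [ 0.55713826 -0.18716866  0.07441856] [-0.05101767 -0.00025427  0.09990203]
0.17 [[205.39845106 139.72303987]]
0.18 [[205.07075583 136.64132802]]
0.19 [[204.73732367 133.50736339]]
0.2 [[204.39799859 130.3197648 ]]
0.21 [[204.05261876 127.07710065]]
```

Run:
```python
from h import *
st=bot.read_state(); d=np.load('pics/w4.npy'); ci,Rc,c=pose('wrist',st); Rt=R.from_quat(st['tcp_rot']).as_matrix()
for u in (240,245,262,228,278):
  for v in range(228,252,2):
    z=d[v,u]; p=cv2.undistortPoints(np.array([[[u,v]]],float),K(ci),ci['dist_coeffs'])[0,0]
    P=c+Rc@(np.r_[p,1]*z); print(u,v,np.round(Rt.T@(P-st['eef_pos']),4))
```

```text
240 228 [-0.0453 -0.0113  0.0984]
240 230 [-0.0467 -0.0113  0.097 ]
240 232 [-0.0472 -0.0112  0.0936]
240 234 [ 0.0118 -0.0059 -0.0396]
240 236 [ 0.0116 -0.0058 -0.0413]
240 238 [ 0.0116 -0.0057 -0.0434]
240 240 [ 0.0121 -0.0056 -0.0465]
240 242 [ 0.0124 -0.0055 -0.0491]
240 244 [ 0.0124 -0.0055 -0.0512]
240 246 [ 0.012  -0.0054 -0.0523]
240 248 [ 0.0126 -0.0053 -0.0553]
240 250 [ 0.0125 -0.0053 -0.057 ]
245 228 [-0.0452 -0.0067  0.0982]
245 230 [-0.0474 -0.0067  0.0987]
245 232 [-0.047  -0.0066  0.0933]
245 234 [ 0.0118 -0.0035 -0.0396]
245 236 [ 0.0119 -0.0035 -0.0419]
245 238 [ 0.012  -0.0034 -0.0442]
245 240 [ 0.0122 -0.0034 -0.0467]
245 242 [ 0.0119 -0.0034 -0.0482]
245 244 [ 0.0118 -0.0033 -0.0499]
245 246 [ 0.0124 -0.0033 -0.0531]
245 248 [ 0.0122 -0.0032 -0.0546]
245 250 [ 0.0121 -0.0032 -0.0561]
262 228 [-0.0461  0.009   0.1002]
262 230 [-0.048   0.0091  0.0998]
262 232 [-0.0494  0.009   0.0986]
262 234 [ 0.0123  0.0043 -0.0407]
262 236 [ 0.0123  0.0043 -0.0429]
262 238 [ 0.0118  0.0042 -0.044 ]
262 240 [ 0.0117  0.0042 -0.0457]
262 242 [ 0.0118  0.0041 -0.0479]
262 244 [ 0.
[... 239 characters left out ...]
513 -0.0226  0.0984]
228 236 [-0.0511 -0.0222  0.0936]
228 238 [-0.0532 -0.0223  0.0936]
228 240 [-0.0557 -0.0224  0.0946]
228 242 [-0.0567 -0.0223  0.0926]
228 244 [ 0.0088 -0.0112 -0.0439]
228 246 [ 0.0085 -0.0111 -0.0453]
228 248 [ 0.0084 -0.011  -0.0471]
228 250 [ 0.0079 -0.011  -0.048 ]
278 228 [-0.0786  0.0304  0.1747]
278 230 [-0.0802  0.0303  0.1725]
278 232 [-0.0836  0.0305  0.1744]
278 234 [-0.0862  0.0306  0.1744]
278 236 [-0.0885  0.0306  0.1737]
278 238 [-0.0907  0.0306  0.173 ]
278 240 [-0.094   0.0308  0.1744]
278 242 [-0.0961  0.0308  0.1733]
278 244 [ 0.0084  0.0116 -0.043 ]
278 246 [ 0.0078  0.0116 -0.044 ]
278 248 [ 0.0085  0.0113 -0.0472]
278 250 [ 0.0086  0.0111 -0.0493]
```

Measured against the depth image, the real fingertips end about 38 mm behind the reported TCP, so the fingers shut just above the head (nothing was touched or moved). I'll reopen and go 38 mm lower than before.

```bash
python3 -m jog '[{"dx":0,"dy":0,"dz":0,"turn":0,"grip":0.6},{"dx":0,"dy":0,"dz":0,"turn":0,"grip":0.6},{"dx":0,"dy":0,"dz":0,"turn":0,"grip":0.6},{"dx":0,"dy":0,"dz":0,"turn":0,"grip":0.6},{"dx":0,"dy":0,"dz":0.025,"turn":0,"grip":0.6},{"dx":0,"dy":0,"dz":0.025,"turn":0,"grip":0.6},{"dx":0,"dy":0,"dz":0.025,"turn":0,"grip":0.6},{"dx":0,"dy":0,"dz":0.02,"turn":0,"grip":0.6},{"dx":0,"dy":0,"dz":0.015,"turn":0,"grip":0.6},{"dx":0,"dy":0,"dz":0,"turn":0,"grip":0.6}]' 100
python3 - <<'E'
from h import *
st=bot.read_state(); print(st['wrist_force'],st['moment'])
w,dw=bot.grab_frame('wrist'); s,_=bot.grab_frame('scene')
a=cv2.resize(w[110:370,130:390],(390,390),interpolation=cv2.INTER_CUBIC)
b=cv2.resize(s[110:210,160:260],(390,390),interpolation=cv2.INTER_CUBIC)
np.save('pics/w5.npy',dw);cv2.imwrite('pics/c5.png',np.clip(np.hstack([a,b]).astype(float)*1.8,0,255).astype(np.uint8))
E
```

```text
t: 8.75
eef_pos: [0.5449, -0.1375, 0.0641]
tcp_rot: [0.616, 0.787, -0.0, -0.001]
wrist_force: [0.2, 0.3, 1.0]
width: 0.0683
[0.23953833 0.34151767 0.96501407] [ 0.0136055   0.02068774 -0.01809087]
```

View pics/c5.png

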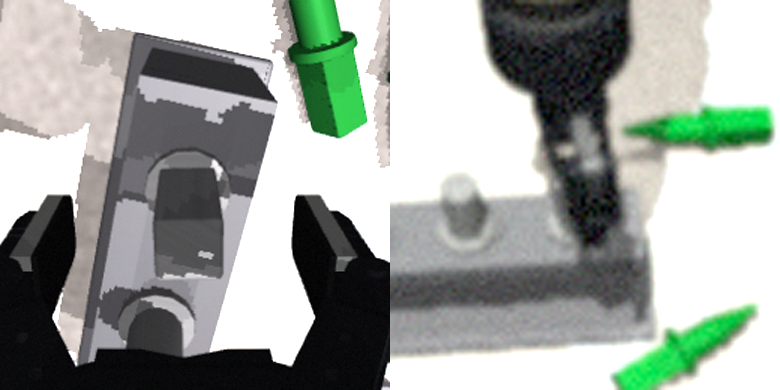

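The fingers now straddle the square head, centred at about (188,250) in the crop. I'll lower 16 mm more, to 5 mm above the collar, and close.

```bash
python3 -m jog '[{"dx":0,"dy":0,"dz":0.01,"turn":0,"grip":0.6},{"dx":0,"dy":0,"dz":0.006,"turn":0,"grip":0.6},{"dx":0,"dy":0,"dz":0,"turn":0,"grip":0.1},{"dx":0,"dy":0,"dz":0,"turn":0,"grip":-0.2},{"dx":0,"dy":0,"dz":0,"turn":0,"grip":-0.4},{"dx":0,"dy":0,"dz":0,"turn":0,"grip":-0.5},{"dx":0,"dy":0,"dz":0,"turn":0,"grip":-0.6},{"dx":0,"dy":0,"dz":0,"turn":0,"grip":-1},{"dx":0,"dy":0,"dz":0,"turn":0,"grip":-1},{"dx":0,"dy":0,"dz":0,"turn":0,"grip":-1}]' 100
python3 - <<'E'
from h import *
st=bot.read_state(); print(st['eef_pos'],st['wrist_force'],st['moment'])
w,dw=bot.grab_frame('wrist'); s,_=bot.grab_frame('scene')
a=cv2.resize(w[110:370,130:390],(390,390),interpolation=cv2.INTER_CUBIC)
b=cv2.resize(s[110:210,160:260],(390,390),interpolation=cv2.INTER_CUBIC)
np.save('pics/w6.npy',dw);cv2.imwrite('pics/c6.png',np.clip(np.hstack([a,b]).astype(float)*1.8,0,255).astype(np.uint8))
E
```

```text
t: 10.1
eef_pos: [0.546, -0.1378, 0.0496]
tcp_rot: [0.616, 0.787, 0.0, 0.0]
wrist_force: [-0.0, 0.4, 5.6]
width: 0.0188
[ 0.54602135 -0.13781239  0.04957052] [-0.02204558  0.3546729   5.55060378] [ 0.09355887 -0.05709985 -0.00668298]
```

View pics/c6.png

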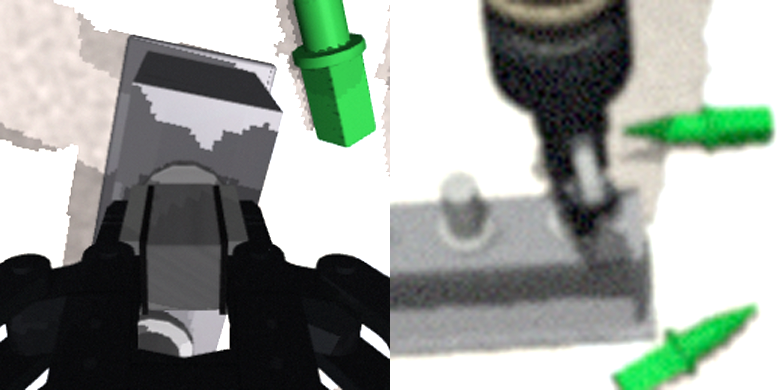

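Gripped (width 18.8 mm against the 20 mm head). I'll lift 100 mm and carry the pin towards the stage, stopping short so the wrist camera sees the hole.

```bash
python3 -m jog '[{"dx":0,"dy":0,"dz":-0.001,"turn":0,"grip":-1},{"dx":0,"dy":0,"dz":-0.004,"turn":0,"grip":-1},{"dx":0,"dy":0,"dz":-0.01,"turn":0,"grip":-1},{"dx":0,"dy":0,"dz":-0.015,"turn":0,"grip":-1},{"dx":0,"dy":0,"dz":-0.015,"turn":0,"grip":-1},{"dx":0,"dy":0,"dz":-0.015,"turn":0,"grip":-1},{"dx":0,"dy":0,"dz":-0.015,"turn":0,"grip":-1},{"dx":0,"dy":0,"dz":-0.015,"turn":0,"grip":-1},{"dx":0,"dy":0,"dz":-0.01,"turn":0,"grip":-1},{"dx":0,"dy":0,"dz":0,"turn":0,"grip":-1}]' 100
python3 -m jog '[{"dx":0.0331,"dy":0.01045,"dz":0,"turn":0,"grip":-1},{"dx":0.0331,"dy":0.01045,"dz":0,"turn":0,"grip":-1},{"dx":0.0331,"dy":0.01045,"dz":0,"turn":0,"grip":-1},{"dx":0.0331,"dy":0.01045,"dz":0,"turn":0,"grip":-1},{"dx":0.0331,"dy":0.01045,"dz":0,"turn":0,"grip":-1},{"dx":0.0331,"dy":0.01045,"dz":0,"turn":0,"grip":-1},{"dx":0.0331,"dy":0.01045,"dz":0,"turn":0,"grip":-1},{"dx":0.0331,"dy":0.01045,"dz":0,"turn":0,"grip":-1},{"dx":0.0331,"dy":0.01045,"dz":0,"turn":0,"grip":-1},{"dx":0.0331,"dy":0.01045,"dz":0,"turn":0,"grip":-1}]'
python3 -m jog '[{"dx":0,"dy":0,"dz":0.02,"turn":0,"grip":-1},{"dx":0,"dy":0,"dz":0,"turn":0,"grip":-1},{"dx":0,"dy":0,"dz":0,"turn":0,"grip":-1},{"dx":0,"dy":0,"dz":0,"turn":0,"grip":-1},{"dx":0,"dy":0,"dz":0,"turn":0,"grip":-1},{"dx":0,"dy":0,"dz":0,"turn":0,"grip":-1},{"dx":0,"dy":0,"dz":0,"turn":0,"grip":-1},{"dx":0,"dy":0,"dz":0,"turn":0,"grip":-1},{"dx":0,"dy":0,"dz":0,"turn":0,"grip":-1},{"dx":0,"dy":0,"dz":0,"turn":0,"grip":-1}]'
python3 - <<'E'
from h import *
st=bot.read_state(); print(st['q'],st['eef_pos'],st['wrist_force'],st['moment'])
w,dw=bot.grab_frame('wrist'); print(bot.tip_of('carrier_hole','wrist'),bot.tip_of('pin','wrist')); print(proj('wrist',[.552,.2665,.064],st))
s,_=bot.grab_frame('scene'); np.save('pics/w7.npy',dw); cv2.imwrite('pics/w7.png',w); cv2.imwrite('pics/s7.png',s)
E
```

```text
t: 11.45
eef_pos: [0.5461, -0.1379, 0.15]
tcp_rot: [0.616, 0.787, 0.0, 0.001]
wrist_force: [0.7, 0.7, -1.8]
width: 0.0188
t: 12.7
eef_pos: [0.5672, 0.2097, 0.1482]
tcp_rot: [0.616, 0.787, -0.001, -0.0]
wrist_force: [-1.0, -0.5, -2.2]
width: 0.0191
t: 13.95
eef_pos: [0.5675, 0.2087, 0.129]
tcp_rot: [0.616, 0.787, -0.0, -0.0]
wrist_force: [0.3, -0.3, -2.8]
width: 0.0189
[3.52392896e-01 2.83823084e-01 8.08527476e-03 1.29516912e+00
 1.29030351e-05 1.68059894e+00] [0.56752905 0.20870915 0.12904821] [ 0.32704893 -0.33106164 -2.787996  ] [-0.044298    0.03352111  0.03819369]
[{'centre': [252.9, 113.8], 'conf': 0.69}] [{'centre': [251.6, 271.2], 'conf': 0.77}]
[[250.70077325 113.85844963]]
```

View pics/w7.png

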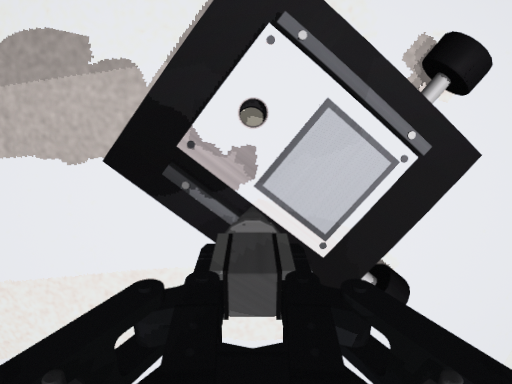

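View pics/s7.png

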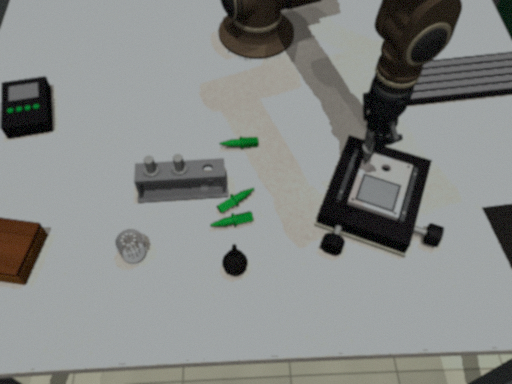

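The pin is held and the carrier hole is at (253,113). Zooming into the hole to measure its centre.

Run:
```python
from h import *
st=bot.read_state(); w=cv2.imread('pics/w7.png')
a=cv2.resize(w[90:140,225:280],None,fx=12,fy=12,interpolation=cv2.INTER_CUBIC); cv2.imwrite('pics/h7.png',np.clip(a*1.3,0,255).astype(np.uint8))
g=cv2.cvtColor(w,cv2.COLOR_BGR2GRAY)[90:140,225:280]
m=(g<150).astype(np.uint8); n,l,s,c=cv2.connectedComponentsWithStats(m); 
for i in range(1,n):
    if s[i,4]>150: print(s[i],c[i]+[225,90])
i=[i for i in range(1,n) if s[i,4]>150 and s[i,2]<40]
for k in i:
    uv=c[k]+[225,90]; cnt,_=cv2.findContours((l==k).astype(np.uint8),0,2); e=cv2.fitEllipse(max(cnt,key=len)); print(e, plane('wrist',[uv,np.array(e[0])+[225,90]],.064,st))
d=np.load('pics/w7.npy'); print(np.round(d[100:128:3,240:268:3],3))
print(plane('wrist',[[271,40],[191,145],[404,158],[323,245]],.064,st))
Rt=R.from_quat(st['tcp_rot']).as_matrix();print(Rt)
```

```text
[ 14   8  29  30 664] [252.83283133 112.46987952]
((27.823467254638672, 22.469085693359375), (27.90372657775879, 28.609411239624023), 0.5956945419311523) [[0.55329821 0.26784194 0.064     ]
 [0.55329142 0.26784085 0.064     ]]
[[0.234 0.234 0.245 0.246 0.245 0.245 0.245 0.234 0.234 0.233]
 [0.234 0.246 0.245 0.246 0.247 0.245 0.246 0.246 0.234 0.234]
 [0.235 0.246 0.247 0.246 0.247 0.246 0.247 0.246 0.247 0.235]
 [0.248 0.247 0.286 0.286 0.286 0.286 0.247 0.247 0.246 0.236]
 [0.249 0.286 0.287 0.286 0.286 0.286 0.286 0.248 0.247 0.236]
 [0.287 0.287 0.288 0.287 0.287 0.286 0.287 0.288 0.249 0.237]
 [0.24  0.288 0.288 0.288 0.289 0.288 0.288 0.289 0.251 0.236]
 [0.237 0.289 0.287 0.288 0.289 0.289 0.288 0.288 0.239 0.239]
 [0.237 0.24  0.29  0.29  0.291 0.289 0.289 0.24  0.238 0.239]
 [0.239 0.239 0.239 0.24  0.241 0.241 0.238 0.239 0.239 0.238]]
[[0.55359318 0.31929744 0.064     ]
 [0.51379492 0.23346652 0.064     ]
 [0.67491402 0.26340549 0.064     ]
 [0.63561534 0.17790026 0.064     ]]
[[-2.40216695e-01  9.70719288e-01 -6.36870271e-05]
 [ 9.70719290e-01  2.40216695e-01 -6.43686517e-06]
 [ 9.05029800e-06 -6.33684682e-05 -9.99999998e-01]]
```

View pics/h7.png

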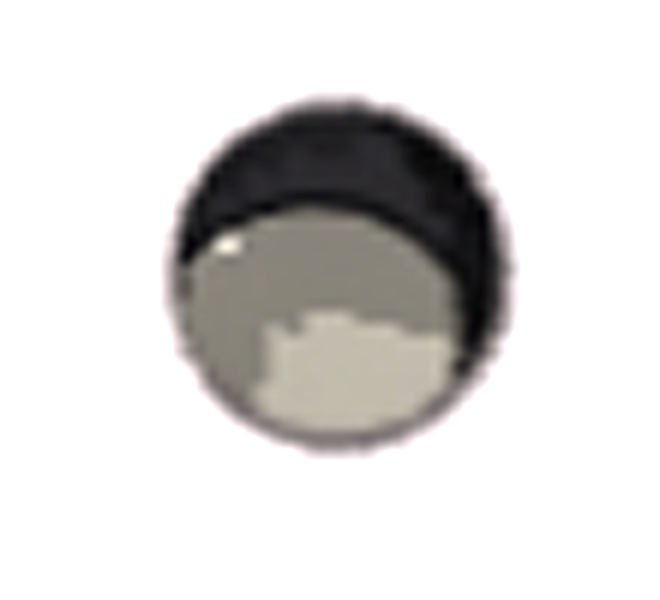

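The hole shows the stage's black top and the arc of the socket rim below, crop (185,255)–(300,207)–(460,310). I can fit the socket centre at z=0.052 and confirm it by feel later.

Run:
```python
from h import *
from scipy.optimize import least_squares
st=bot.read_state()
c=np.array([[200,247],[240,220],[270,210],[300,206],[345,207],[380,222],[410,242],[435,267],[452,295],[460,315],[463,340]],float)
uv=(c+.5)/12-.5+[225,90]
P=plane('wrist',uv,.052,st)[:,:2]
f=lambda q:np.hypot(*(P-q[:2]).T)-.0105
r=least_squares(f,[.5533,.2678]); print('socket',r.x,f(r.x)*1e3)
r2=least_squares(lambda q:np.hypot(*(P-q[:2]).T)-q[2],[.5533,.2678,.0105]); print(r2.x)
w=cv2.imread('pics/w7.png'); g=cv2.cvtColor(w,cv2.COLOR_BGR2GRAY)[90:140,225:280]
cnt,_=cv2.findContours((g<150).astype(np.uint8),0,2); cc=[k for k in cnt if 30<len(k)<200 ]; q=max(cc,key=cv2.contourArea).reshape(-1,2)+[225,90]
H=plane('wrist',q,.064,st)[:,:2]; h=least_squares(lambda q:np.hypot(*(H-q[:2]).T)-q[2],[.5533,.2678,.0105]); print('hole',h.x)
Rt=R.from_quat(st['tcp_rot']).as_matrix()
for n,p in(('hole',h.x[:2]),('sock',r.x)): print(n,Rt[:2,:2].T@(p-st['eef_pos'][:2]))
print('off',r.x-h.x[:2],np.hypot(*(r.x-h.x[:2])))
# pin centre from head top depth
d=np.load('pics/w7.npy'); ci,Rc,cp=pose('wrist',st)
for u in range(224,284,4):
  for v in (260,290):
    z=d[v,u];p=cv2.undistortPoints(np.array([[[u,v]]],float),K(ci),ci['dist_coeffs'])[0,0];print(u,v,np.round((Rc@(np.r_[p,1]*z)+cp-st['eef_pos'])@Rt,4),end=';')
```

```text
socket [0.55290563 0.26073835] [-0.09463053 -0.04181989 -0.05363858 -0.05715112  0.1618054   0.04242113
  0.02910284  0.0620376   0.02231375 -0.00618965 -0.23445663]
[0.55295772 0.26113555 0.01017142]
hole [0.55331271 0.26773859 0.01024994]
hole [0.0607246  0.00036354]
sock [ 0.05402713 -0.0017132 ]
off [-0.00040709 -0.00700024] 0.007012063878706575
224 260 [ 0.0121 -0.0113 -0.0645];224 290 [ 0.0038 -0.0109 -0.0726];228 260 [ 0.0122 -0.0097 -0.0647];228 290 [ 0.0023 -0.0095 -0.0704];232 260 [ 0.01   -0.0084 -0.0608];232 290 [ 0.0027 -0.008  -0.0709];236 260 [ 0.0101 -0.0068 -0.0609];236 290 [ 0.0027 -0.0064 -0.0709];240 260 [ 0.0096 -0.0052 -0.0601];240 290 [ 0.0022 -0.0049 -0.0702];244 260 [ 0.0094 -0.0036 -0.0597];244 290 [ 0.0026 -0.0034 -0.0707];248 260 [ 0.0104 -0.0019 -0.0615];248 290 [ 0.0022 -0.0018 -0.0702];252 260 [ 0.0094 -0.0003 -0.0596];252 290 [ 0.0026 -0.0003 -0.0708];256 260 [ 0.01    0.0013 -0.0608];256 290 [ 0.0022  0.0012 -0.0702];260 260 [ 0.0096  0.003  -0.0601];260 290 [ 0.0026  0.0028 -0.0708];264 260 [ 0.0097  0.0046 -0.0603];264 290 [ 0.0028  0.0043 -0.0711];268 260 [ 0.0094  0.0062 -0.0597];268 290 [ 0.0023  0.0059 -0.0704];272 260 [ 0.01    0.0078 -0.0607];272 290 [ 0.0025  0.0074 -0.0707];276 260 [ 0.0119  0.0091 -0.0642];276 290 [ 0.002  0.009 -0.07 ];280 260 [ 0.0127  0.0106 -0.0656];280 290 [ 0.0046  0.0101 -0.0737];
```

Fit: hole (0.5533, 0.2677), radius 10.2 mm. Socket (0.5529, 0.2607), radius 10.2 mm, so 7 mm off, which lies within the stated 5–7 mm. The pin's origin is 50.5 mm above the TCP, so home is TCP z ≈ 0.0385. Now over the socket, biased slightly towards the hole, with the tip 6 mm above the carrier.

```bash
python3 -m jog '[{"dx":0.02,"dy":-0.0005,"dz":0,"turn":0,"grip":-1},{"dx":0.02,"dy":-0.0005,"dz":0,"turn":0,"grip":-1},{"dx":0.0155,"dy":0,"dz":0,"turn":0,"grip":-1},{"dx":0,"dy":0,"dz":0.015,"turn":0,"grip":-1},{"dx":0,"dy":0,"dz":0.012,"turn":0,"grip":-1},{"dx":0,"dy":0,"dz":0.005,"turn":0,"grip":-1},{"dx":0,"dy":0,"dz":0,"turn":0,"grip":-1},{"dx":0,"dy":0,"dz":0,"turn":0,"grip":-1},{"dx":0,"dy":0,"dz":0,"turn":0,"grip":-1},{"dx":0,"dy":0,"dz":0,"turn":0,"grip":-1}]' 100
python3 - <<'E'
from h import *
st=bot.read_state(); print(st['eef_pos'],st['wrist_force'],st['moment'])
s,_=bot.grab_frame('scene'); 
b=cv2.resize(s[120:220,330:440],None,fx=6,fy=6,interpolation=cv2.INTER_CUBIC); cv2.imwrite('pics/s8.png',np.clip(b*1.5,0,255).astype(np.uint8))
print(proj('scene',[[*st['eef_pos'][:2],.07],[.5533,.2677,.064]]))
E
```

```text
t: 15.4
eef_pos: [0.5535, 0.2623, 0.0975]
tcp_rot: [0.616, 0.787, 0.0, 0.0]
wrist_force: [-0.5, -0.7, -2.6]
width: 0.0192
[0.55349983 0.26231441 0.09750423] [-0.5392144  -0.71136834 -2.62478195] [-0.02805745  0.00493941 -0.01420624]
[[384.87874319 165.42167157]
 [386.5749595  166.83284971]]
```

View pics/s8.png

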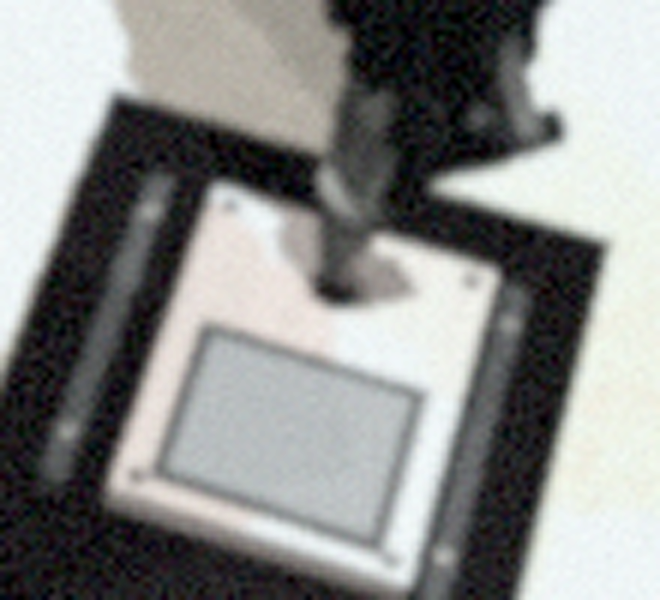

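The tip sits over the hole, crop (335,290). Going down 20 mm gently.

```bash
python3 -m jog '[{"dx":0,"dy":0,"dz":0.002,"turn":0,"grip":-1},{"dx":0,"dy":0,"dz":0.002,"turn":0,"grip":-1},{"dx":0,"dy":0,"dz":0.002,"turn":0,"grip":-1},{"dx":0,"dy":0,"dz":0.002,"turn":0,"grip":-1},{"dx":0,"dy":0,"dz":0.002,"turn":0,"grip":-1},{"dx":0,"dy":0,"dz":0.002,"turn":0,"grip":-1},{"dx":0,"dy":0,"dz":0.002,"turn":0,"grip":-1},{"dx":0,"dy":0,"dz":0.002,"turn":0,"grip":-1},{"dx":0,"dy":0,"dz":0,"turn":0,"grip":-1},{"dx":0,"dy":0,"dz":0,"turn":0,"grip":-1}]' 100
python3 -c "
from h import *
st=bot.read_state(); print(st['eef_pos'],st['wrist_force'],st['moment'])"
```

```text
t: 16.7
eef_pos: [0.5533, 0.2623, 0.0812]
tcp_rot: [0.616, 0.787, 0.0, 0.0]
wrist_force: [0.3, 1.0, -2.5]
width: 0.019
[0.5533004  0.26231221 0.08115748] [ 0.30560566  1.03588521 -2.49884942] [ 0.00892348  0.06346276 -0.06709176]
```

No contact yet, with the tip inside the carrier hole. Next: centre on the socket and pass into it.

```bash
python3 -m jog '[{"dx":-0.0005,"dy":-0.0002,"dz":0.001,"turn":0,"grip":-1},{"dx":-0.0005,"dy":-0.0002,"dz":0.001,"turn":0,"grip":-1},{"dx":-0.0003,"dy":-0.0002,"dz":0.001,"turn":0,"grip":-1},{"dx":0,"dy":0,"dz":0.001,"turn":0,"grip":-1},{"dx":0,"dy":0,"dz":0.001,"turn":0,"grip":-1},{"dx":0,"dy":0,"dz":0.001,"turn":0,"grip":-1},{"dx":0,"dy":0,"dz":0.001,"turn":0,"grip":-1},{"dx":0,"dy":0,"dz":0.001,"turn":0,"grip":-1},{"dx":0,"dy":0,"dz":0,"turn":0,"grip":-1},{"dx":0,"dy":0,"dz":0,"turn":0,"grip":-1}]' 100
python3 -c "
from h import *
st=bot.read_state(); print(st['eef_pos'],st['wrist_force'],st['moment'])"
```

```text
t: 17.95
eef_pos: [0.5528, 0.2609, 0.0728]
tcp_rot: [0.616, 0.787, -0.0, -0.0]
wrist_force: [-1.1, 4.4, 1.0]
width: 0.0185
[0.55282743 0.26087164 0.07284969] [-1.05643375  4.44387606  1.02217718] [ 1.26232011  0.2417406  -0.00743704]
```

Tip below the stage top, and only the carrier's drag of about 4.5 N is felt (as expected). Continuing.

```bash
python3 -m jog '[{"dx":0,"dy":0,"dz":0.0012,"turn":0,"grip":-1},{"dx":0,"dy":0,"dz":0.0012,"turn":0,"grip":-1},{"dx":0,"dy":0,"dz":0.0012,"turn":0,"grip":-1},{"dx":0,"dy":0,"dz":0.0012,"turn":0,"grip":-1},{"dx":0,"dy":0,"dz":0.0012,"turn":0,"grip":-1},{"dx":0,"dy":0,"dz":0.0012,"turn":0,"grip":-1},{"dx":0,"dy":0,"dz":0.0012,"turn":0,"grip":-1},{"dx":0,"dy":0,"dz":0.0012,"turn":0,"grip":-1},{"dx":0,"dy":0,"dz":0,"turn":0,"grip":-1},{"dx":0,"dy":0,"dz":0,"turn":0,"grip":-1}]' 100
python3 -c "
from h import *
st=bot.read_state(); print(st['eef_pos'],st['wrist_force'],st['moment'])"
```

```text
t: 19.2
eef_pos: [0.5527, 0.2611, 0.0635]
tcp_rot: [0.616, 0.788, -0.0, -0.0]
wrist_force: [-2.0, 6.3, 2.4]
width: 0.0188
[0.55273398 0.26105223 0.06346051] [-2.02784948  6.33864275  2.35760624] [1.24328839 0.45963207 0.03905278]
```

```bash
python3 -m jog '[{"dx":0,"dy":0,"dz":0.001,"turn":0,"grip":-1},{"dx":0,"dy":0,"dz":0.001,"turn":0,"grip":-1},{"dx":0,"dy":0,"dz":0.001,"turn":0,"grip":-1},{"dx":0,"dy":0,"dz":0.001,"turn":0,"grip":-1},{"dx":0,"dy":0,"dz":0.001,"turn":0,"grip":-1},{"dx":0,"dy":0,"dz":0.001,"turn":0,"grip":-1},{"dx":0,"dy":0,"dz":0,"turn":0,"grip":-1},{"dx":0,"dy":0,"dz":0,"turn":0,"grip":-1},{"dx":0,"dy":0,"dz":0,"turn":0,"grip":-1},{"dx":0,"dy":0,"dz":0,"turn":0,"grip":-1}]' 100
python3 -c "
from h import *
st=bot.read_state(); print(st['eef_pos'],st['wrist_force'],st['moment'])"
```

```text
t: 20.45
eef_pos: [0.5525, 0.2608, 0.057]
tcp_rot: [0.616, 0.787, -0.0, -0.0]
wrist_force: [-1.3, 4.8, 0.9]
width: 0.0186
[0.55252435 0.2608171  0.05704041] [-1.34540345  4.82363814  0.87325631] [1.13990308 0.30535636 0.04325967]
```

```bash
python3 -m jog '[{"dx":0,"dy":0,"dz":0.0008,"turn":0,"grip":-1},{"dx":0,"dy":0,"dz":0.0008,"turn":0,"grip":-1},{"dx":0,"dy":0,"dz":0.0008,"turn":0,"grip":-1},{"dx":0,"dy":0,"dz":0.0008,"turn":0,"grip":-1},{"dx":0,"dy":0,"dz":0.0008,"turn":0,"grip":-1},{"dx":0,"dy":0,"dz":0,"turn":0,"grip":-1},{"dx":0,"dy":0,"dz":0,"turn":0,"grip":-1},{"dx":0,"dy":0,"dz":0,"turn":0,"grip":-1},{"dx":0,"dy":0,"dz":0,"turn":0,"grip":-1},{"dx":0,"dy":0,"dz":0,"turn":0,"grip":-1}]' 100
python3 -c "
from h import *
st=bot.read_state(); print(st['eef_pos'],st['wrist_force'],st['moment'])"
```

```text
t: 21.7
eef_pos: [0.5525, 0.2608, 0.0531]
tcp_rot: [0.616, 0.787, -0.0, -0.0]
wrist_force: [-2.0, 5.7, 0.1]
width: 0.0193
[0.55251768 0.26084597 0.0530536 ] [-1.96738576  5.70896843  0.07818559] [ 1.25462936  0.35703904 -0.00881012]
```

```bash
python3 -m jog '[{"dx":0,"dy":0,"dz":0.0006,"turn":0,"grip":-1},{"dx":0,"dy":0,"dz":0.0006,"turn":0,"grip":-1},{"dx":0,"dy":0,"dz":0.0006,"turn":0,"grip":-1},{"dx":0,"dy":0,"dz":0.0006,"turn":0,"grip":-1},{"dx":0,"dy":0,"dz":0.0006,"turn":0,"grip":-1},{"dx":0,"dy":0,"dz":0,"turn":0,"grip":-1},{"dx":0,"dy":0,"dz":0,"turn":0,"grip":-1},{"dx":0,"dy":0,"dz":0,"turn":0,"grip":-1},{"dx":0,"dy":0,"dz":0,"turn":0,"grip":-1},{"dx":0,"dy":0,"dz":0,"turn":0,"grip":-1}]' 100
python3 -c "
from h import *
st=bot.read_state(); print(st['eef_pos'],st['wrist_force'],st['moment'])"
```

```text
t: 22.95
eef_pos: [0.5526, 0.2608, 0.0502]
tcp_rot: [0.616, 0.787, -0.0, -0.0]
wrist_force: [-1.1, 5.3, -0.7]
width: 0.0188
[0.55261707 0.26084062 0.05016464] [-1.11358691  5.34182446 -0.70658548] [1.15903182 0.34757626 0.01936284]
```

```bash
python3 -m jog '[{"dx":0,"dy":0,"dz":0.0006,"turn":0,"grip":-1},{"dx":0,"dy":0,"dz":0.0006,"turn":0,"grip":-1},{"dx":0,"dy":0,"dz":0.0006,"turn":0,"grip":-1},{"dx":0,"dy":0,"dz":0.0006,"turn":0,"grip":-1},{"dx":0,"dy":0,"dz":0.0006,"turn":0,"grip":-1},{"dx":0,"dy":0,"dz":0,"turn":0,"grip":-1},{"dx":0,"dy":0,"dz":0,"turn":0,"grip":-1},{"dx":0,"dy":0,"dz":0,"turn":0,"grip":-1},{"dx":0,"dy":0,"dz":0,"turn":0,"grip":-1},{"dx":0,"dy":0,"dz":0,"turn":0,"grip":-1}]' 100
python3 -c "
from h import *
st=bot.read_state(); print(st['eef_pos'],st['wrist_force'],st['moment'])"
```

```text
t: 24.2
eef_pos: [0.553, 0.2609, 0.0474]
tcp_rot: [0.616, 0.787, -0.0, 0.0]
wrist_force: [1.1, 4.0, -1.6]
width: 0.019
[0.55304697 0.26090619 0.04740452] [ 1.06406122  3.968066   -1.56080463] [ 1.07308745 -0.1302604   0.05814818]
```

The socket is guiding the pin slightly in +x. I'll follow it by 0.3 mm and continue.

```bash
python3 -m jog '[{"dx":0,"dy":0.0003,"dz":0,"turn":0,"grip":-1},{"dx":0,"dy":0,"dz":0.0006,"turn":0,"grip":-1},{"dx":0,"dy":0,"dz":0.0006,"turn":0,"grip":-1},{"dx":0,"dy":0,"dz":0.0006,"turn":0,"grip":-1},{"dx":0,"dy":0,"dz":0.0006,"turn":0,"grip":-1},{"dx":0,"dy":0,"dz":0.0006,"turn":0,"grip":-1},{"dx":0,"dy":0,"dz":0.0006,"turn":0,"grip":-1},{"dx":0,"dy":0,"dz":0,"turn":0,"grip":-1},{"dx":0,"dy":0,"dz":0,"turn":0,"grip":-1},{"dx":0,"dy":0,"dz":0,"turn":0,"grip":-1}]' 100
python3 -c "
from h import *
st=bot.read_state(); print(st['eef_pos'],st['wrist_force'],st['moment'])"
```

```text
t: 25.45
eef_pos: [0.5532, 0.2609, 0.0438]
tcp_rot: [0.616, 0.787, -0.0, -0.0]
wrist_force: [-1.3, 4.4, -0.1]
width: 0.0192
[0.55321711 0.26091296 0.04376024] [-1.281492    4.37010342 -0.07871543] [0.89251219 0.22424509 0.06064064]
```

```bash
python3 -m jog '[{"dx":0,"dy":0,"dz":0.0006,"turn":0,"grip":-1},{"dx":0,"dy":0,"dz":0.0006,"turn":0,"grip":-1},{"dx":0,"dy":0,"dz":0.0006,"turn":0,"grip":-1},{"dx":0,"dy":0,"dz":0.0006,"turn":0,"grip":-1},{"dx":0,"dy":0,"dz":0.0006,"turn":0,"grip":-1},{"dx":0,"dy":0,"dz":0.0006,"turn":0,"grip":-1},{"dx":0,"dy":0,"dz":0,"turn":0,"grip":-1},{"dx":0,"dy":0,"dz":0,"turn":0,"grip":-1},{"dx":0,"dy":0,"dz":0,"turn":0,"grip":-1},{"dx":0,"dy":0,"dz":0,"turn":0,"grip":-1}]' 100
python3 -c "
from h import *
st=bot.read_state(); print(st['eef_pos'],st['wrist_force'],st['moment'])"
```

```text
t: 26.7
eef_pos: [0.5532, 0.261, 0.0402]
tcp_rot: [0.616, 0.787, -0.0, -0.0]
wrist_force: [-1.7, 3.6, -1.1]
width: 0.0186
[0.55324113 0.2609577  0.04017101] [-1.72592472  3.63608088 -1.11411806] [0.83799753 0.32955166 0.00708528]
```

```bash
python3 -m jog '[{"dx":0,"dy":0,"dz":0.0004,"turn":0,"grip":-1},{"dx":0,"dy":0,"dz":0.0004,"turn":0,"grip":-1},{"dx":0,"dy":0,"dz":0.0004,"turn":0,"grip":-1},{"dx":0,"dy":0,"dz":0.0003,"turn":0,"grip":-1},{"dx":0,"dy":0,"dz":0.0003,"turn":0,"grip":-1},{"dx":0,"dy":0,"dz":0,"turn":0,"grip":-1},{"dx":0,"dy":0,"dz":0,"turn":0,"grip":-1},{"dx":0,"dy":0,"dz":0,"turn":0,"grip":-1},{"dx":0,"dy":0,"dz":0,"turn":0,"grip":-1},{"dx":0,"dy":0,"dz":0,"turn":0,"grip":-1}]' 100
python3 -c "
from h import *
st=bot.read_state(); print(st['eef_pos'],st['wrist_force'],st['moment'])"
```

```text
t: 27.95
eef_pos: [0.5533, 0.261, 0.0385]
tcp_rot: [0.616, 0.787, -0.0, 0.0]
wrist_force: [-2.6, 3.5, 1.6]
width: 0.0186
[0.55330034 0.26097531 0.03854156] [-2.60653592  3.49394101  1.62479395] [ 0.80220665  0.55462706 -0.01788759]
```

```bash
python3 -m jog '[{"dx":0,"dy":0,"dz":0.0003,"turn":0,"grip":-1},{"dx":0,"dy":0,"dz":0.0003,"turn":0,"grip":-1},{"dx":0,"dy":0,"dz":0.0003,"turn":0,"grip":-1},{"dx":0,"dy":0,"dz":0,"turn":0,"grip":-1},{"dx":0,"dy":0,"dz":0,"turn":0,"grip":-1},{"dx":0,"dy":0,"dz":0,"turn":0,"grip":-1},{"dx":0,"dy":0,"dz":0,"turn":0,"grip":-1},{"dx":0,"dy":0,"dz":0,"turn":0,"grip":-1},{"dx":0,"dy":0,"dz":0,"turn":0,"grip":-1},{"dx":0,"dy":0,"dz":0,"turn":0,"grip":-1}]' 100
python3 -c "
from h import *
st=bot.read_state(); print(st['eef_pos'],st['wrist_force'],st['moment'])"
```

```text
t: 29.2
eef_pos: [0.5536, 0.2609, 0.0383]
tcp_rot: [0.616, 0.787, 0.0, 0.0]
wrist_force: [-3.4, 2.2, 6.1]
width: 0.0188
[0.55362725 0.26086849 0.0383282 ] [-3.43379393  2.17191433  6.1141264 ] [ 0.41725763  0.73907607 -0.05796868]
```

It stops at z=0.0383 (predicted home 0.0385) and the load rises to about 8.5 N: the collar is on the carrier. I'll relieve the side strain slightly, look, then release.

```bash
python3 -m jog '[{"dx":0.0002,"dy":-0.0004,"dz":0,"turn":0,"grip":-1},{"dx":0,"dy":0,"dz":0,"turn":0,"grip":-1},{"dx":0,"dy":0,"dz":0,"turn":0,"grip":-1},{"dx":0,"dy":0,"dz":0,"turn":0,"grip":-1},{"dx":0,"dy":0,"dz":0,"turn":0,"grip":-1},{"dx":0,"dy":0,"dz":0,"turn":0,"grip":-1},{"dx":0,"dy":0,"dz":0,"turn":0,"grip":-1},{"dx":0,"dy":0,"dz":0,"turn":0,"grip":-1},{"dx":0,"dy":0,"dz":0,"turn":0,"grip":-1},{"dx":0,"dy":0,"dz":0,"turn":0,"grip":-1}]' 100
python3 - <<'E'
from h import *
st=bot.read_state(); print(st['eef_pos'],st['wrist_force'],st['moment'])
w,dw=bot.grab_frame('wrist'); s,_=bot.grab_frame('scene')
a=cv2.resize(w[110:370,130:390],(390,390),interpolation=cv2.INTER_CUBIC)
b=cv2.resize(s[110:230,320:440],(390,390),interpolation=cv2.INTER_CUBIC)
cv2.imwrite('pics/c9.png',np.clip(np.hstack([a,b]).astype(float)*1.5,0,255).astype(np.uint8))
E
```

```text
t: 30.45
eef_pos: [0.5537, 0.2609, 0.0383]
tcp_rot: [0.617, 0.787, 0.0, 0.001]
wrist_force: [-2.4, 0.9, 5.7]
width: 0.0194
[0.55365978 0.26087366 0.03832562] [-2.3823761   0.87835351  5.65436353] [0.30002138 0.35175871 0.04237891]
```

View pics/c9.png

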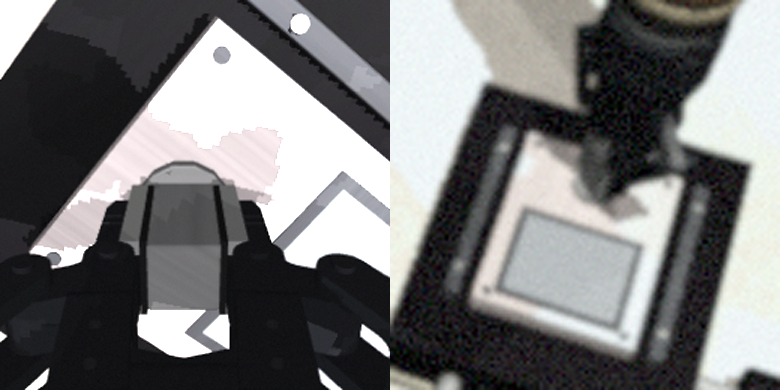

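The collar lies on the carrier and the pin looks upright. Opening gradually, then straight up.

```bash
python3 -m jog '[{"dx":0,"dy":0,"dz":-0.0005,"turn":0,"grip":-1},{"dx":0,"dy":0,"dz":0,"turn":0,"grip":-0.4},{"dx":0,"dy":0,"dz":0,"turn":0,"grip":-0.2},{"dx":0,"dy":0,"dz":0,"turn":0,"grip":0},{"dx":0,"dy":0,"dz":0,"turn":0,"grip":0.3},{"dx":0,"dy":0,"dz":0,"turn":0,"grip":0.6},{"dx":0,"dy":0,"dz":0,"turn":0,"grip":0.6},{"dx":0,"dy":0,"dz":0,"turn":0,"grip":0.6},{"dx":0,"dy":0,"dz":0,"turn":0,"grip":0.6},{"dx":0,"dy":0,"dz":0,"turn":0,"grip":0.6}]' 20
python3 -m jog '[{"dx":0,"dy":0,"dz":-0.005,"turn":0,"grip":0.6},{"dx":0,"dy":0,"dz":-0.01,"turn":0,"grip":0.6},{"dx":0,"dy":0,"dz":-0.015,"turn":0,"grip":0.6},{"dx":0,"dy":0,"dz":-0.02,"turn":0,"grip":0.6},{"dx":0,"dy":0,"dz":-0.02,"turn":0,"grip":0.6},{"dx":0,"dy":0,"dz":-0.02,"turn":0,"grip":0.6},{"dx":0,"dy":0,"dz":-0.02,"turn":0,"grip":0.6},{"dx":0,"dy":0,"dz":-0.01,"turn":0,"grip":0.6},{"dx":0,"dy":0,"dz":0,"turn":0,"grip":0.6},{"dx":0,"dy":0,"dz":0,"turn":0,"grip":0.6}]'
python3 - <<'E'
from h import *
st=bot.read_state(); print(st['eef_pos'],st['wrist_force'])
w,dw=bot.grab_frame('wrist'); print(bot.tip_of('pin','wrist')[:2],proj('wrist',[.5533,.2609,.089],st)); s,_=bot.grab_frame('scene')
cv2.imwrite('pics/w10.png',w); cv2.imwrite('pics/s10.png',s); np.save('pics/w10.npy',dw)
ci,Rc,c=pose('wrist',st); d=dw; v,u=np.mgrid[0:384,0:512]
p=cv2.undistortPoints(np.stack([u,v],-1).reshape(-1,1,2).astype(float),K(ci),ci['dist_coeffs']).reshape(384,512,2)
P=c+(np.dstack([p,np.ones((384,512))])*d[...,None])@Rc.T
r=np.hypot(P[...,0]-.5533,P[...,1]-.2609)
for n,m in (('head',(r<.0095)&(P[...,2]>.09)),('collar',(r<.0155)&(r>.0135)&(P[...,2]>.055)&(P[...,2]<.08)),('carrier',(r>.022)&(r<.03)&(P[...,2]<.08))):
    Q=P[m]; 
    if len(Q)>5:
        A=np.c_[Q[:,:2]-[.5533,.2609],np.ones(len(Q))]; s=np.linalg.lstsq(A,Q[:,2],rcond=None)[0]; print(n,len(Q),Q.mean(0),np.median(Q[:,2]),'tilt deg',np.degrees(s[:2]))
E
```

```text
t: 31.8
eef_pos: [0.5529, 0.2611, 0.0381]
tcp_rot: [0.616, 0.787, 0.0, 0.0]
wrist_force: [-0.7, -0.1, -0.4]
width: 0.0684
t: 33.05
eef_pos: [0.5526, 0.2609, 0.1574]
tcp_rot: [0.616, 0.787, -0.0, -0.0]
wrist_force: [0.1, -0.7, 0.1]
width: 0.0683
[0.55255524 0.26092758 0.15740823] [ 0.09613544 -0.72161187  0.11669612]
[{'centre': [104.0, 364.0], 'conf': 0.64}, {'centre': [252.9, 191.6], 'conf': 0.59}] [[253.30278139 190.79406234]]
head 533 [0.55314594 0.26168889 0.1087086 ] 0.10938394729033052 tilt deg [  3.24502302 -12.87497387]
collar 203 [0.55160634 0.26760741 0.06838942] 0.06910447110370732 tilt deg [-0.50355125 -5.72101607]
carrier 1504 [0.55235438 0.26446239 0.06457166] 0.06458925960546796 tilt deg [ 0.02487932 -0.17011001]
```

View pics/w10.png

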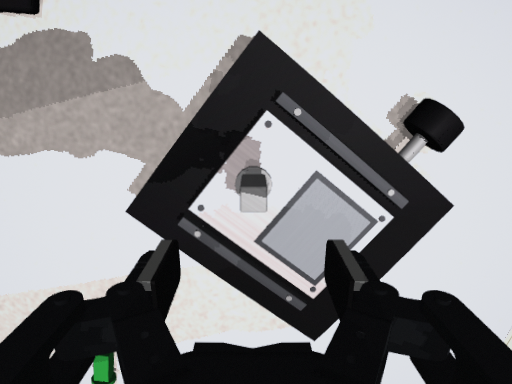

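View pics/s10.png

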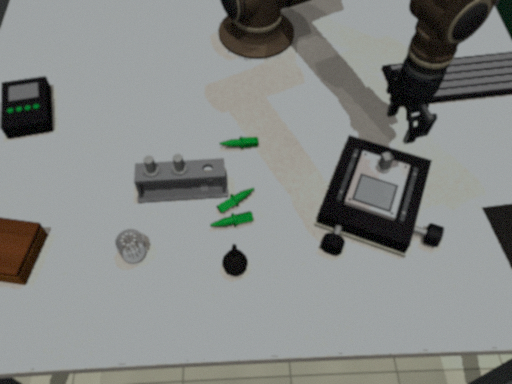

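Pin stands in the carrier at (254,195), head top 0.109 and collar top 0.069, both as expected for home. The tilt fits mixed in side faces, so I'll redo them with top pixels only, then hand in.

Run:
```python
from h import *
st=bot.read_state(); d=np.load('pics/w10.npy'); ci,Rc,c=pose('wrist',st); v,u=np.mgrid[0:384,0:512]
p=cv2.undistortPoints(np.stack([u,v],-1).reshape(-1,1,2).astype(float),K(ci),ci['dist_coeffs']).reshape(384,512,2)
P=c+(np.dstack([p,np.ones((384,512))])*d[...,None])@Rc.T
r=np.hypot(P[...,0]-.5533,P[...,1]-.2609)
for n,m in (('head',(r<.014)&(abs(P[...,2]-.1093)<.003)),('collar',(r<.0165)&(abs(P[...,2]-.069)<.0025))):
    Q=P[m]; A=np.c_[Q[:,:2]-Q[:,:2].mean(0),np.ones(len(Q))]; s=np.linalg.lstsq(A,Q[:,2],rcond=None)[0]; print(n,len(Q),Q.mean(0),np.degrees(s[:2]))
bot.finish_job()
```

```text
head 691 [0.55280671 0.26099116 0.10907741] [-0.07182912 -1.08279215]
collar 357 [0.55101165 0.26630748 0.0691475 ] [ 0.20467386 -0.59605285]
the job is handed in; nothing more can be done
```

The pin is fully home through the carrier into the stage socket, released, and the job was handed in at about 33 s of the 72 s allowed.

**What I did**
- I picked the only square-headed grey pin from the stand. The first grasp closed on nothing, because the real fingertips sit about 38 mm behind the reported TCP. Nothing was disturbed, and I corrected for it.
- The wrist camera showed the socket rim through the carrier hole, about 7 mm off in world −y. I aimed there and confirmed the fit by feel on the way down.
- The highest bearing force read at the end of a step was about 8.5 N, at the final seating, and the sideways force was about 6.5 N. I read forces only at the end of each step, so I can't rule out short peaks in between.

**Last checks**
- The head top measured z = 0.1091, against 0.109 expected. The collar top measured 0.0691, against 0.069 expected.
- The pin centre is about (0.553, 0.261), on the socket position I had measured.
- Fitted tilt was at most about 1°. It is a noisy depth fit, and my first fit, which mixed in side faces, had given larger and unreliable values.
- The wrist force was near zero after release, and the arm is clear of everything.
- Both plug gauges, the blower and the pot look unmoved.

**Did not match:** the three green look-alikes stood in the first picture but were lying on the table later. I saw no contact with them and never handled them.

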